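# Sort brittle sharpening stones into a slide-cover case

## Task

Put the sharpening stones away: slide the case's cover fully open, lay every green stone flat in the compartment with the green floor and every white stone flat in the one with the white floor, then slide the cover fully home again. The stones are brittle: hold them gently, with no more than about 10 N of grip, never press hard on them, and set them down in the case rather than dropping them. Leave the oil bottle, the grinding wheel and the screwdriver where they are.

Things in the scene. Friction and masses are not known exactly. Their poses are not given: they have to be found in the camera images.
- case: grey open case fixed to the bench, 210 (x) by 175 (y) by 40 mm high; origin at the centre of its underside. Walls 5, floor 6 mm. A divider along x, 5 mm thick, its top 26 mm above the bench, parts it into two compartments, each 200 (x) by 80 mm (y) inside, centred at y = -42.5 and +42.5 mm. Two runners, level with the rim, carry the open cover and reach 168 mm beyond the +y wall
- cover (a joint): blue flat cover, 6 mm thick, lying on the case's rim (its top is 46 mm above the bench); it slides along the case's +y; value in m: 0 = fully home (shut), 0.165 = fully open against its stop. It stays where it is left; friction about 2 N. At the start it is shut or slightly ajar
- cover_handle (a point): middle of the cover's black upright grip bar, 70 mm (case x) by 12 mm (case y) by 25 mm high, standing on the cover; this point is 12.5 mm above the cover's top and 58.5 mm above the bench; at case (0, -0.068) m when shut and (0, +0.097) m when fully open
- green_pad: green floor mat of one compartment, 198 x 78 x 2 mm, fixed; origin at the centre of its underside, 6 mm above the bench (its top is 8 mm above the bench); axes parallel to the case's. Which compartment has it varies
- white_pad: white floor mat of the other compartment, otherwise the same as the green one
- green1: green sharpening stone with a grey stripe around its sides (62 x 22 x 18 mm, 60 g, brittle; origin at its centre, x along its length, y across its 22 mm width, z up). It starts lying flat on the bench; may be absent
- green2: green sharpening stone with a grey stripe around its sides (62 x 22 x 18 mm, 60 g, brittle; origin at its centre, x along its length, y across its 22 mm width, z up). It starts lying flat on the bench; may be absent
- green3: green sharpening stone with a grey stripe around its sides (62 x 22 x 18 mm, 60 g, brittle; origin at its centre, x along its length, y across its 22 mm width, z up). It starts lying flat on the bench; may be absent
- white1: white sharpening stone with a grey stripe around its sides (62 x 22 x 18 mm, 60 g, brittle; origin at its centre, x along its length, y across its 22 mm width, z up). It starts lying flat on the bench; may be absent
- white2: white sharpening stone with a grey stripe around its sides (62 x 22 x 18 mm, 60 g, brittle; origin at its centre, x along its length, y across its 22 mm width, z up). It starts lying flat on the bench; may be absent
- white3: white sharpening stone with a grey stripe around its sides (62 x 22 x 18 mm, 60 g, brittle; origin at its centre, x along its length, y across its 22 mm width, z up). It starts lying flat on the bench; may be absent
- oil: yellow oil bottle with a red cap, 52 mm across, 130 mm tall, standing loose beyond the work; origin at the centre of its underside
- wheel: spare grey grinding wheel, 110 mm across, 22 mm thick, lying loose; origin at the centre of its underside
- driver: screwdriver lying loose on the bench; origin at the underside of its middle, x along its length
Things that resemble listed ones, but are neither listed nor needed, are in the scene too. What is shaped like the white1 but orange, purple or red is not meant.

How it is judged:
By the outcome, as a careful person would: the job done as asked, in the order asked, and still so for the second after the job is handed in, with the robot touching nothing.
Of green1, green2, green3, white1, white2, white3 only 4 to 6 are there at a start; the rules pass over those that are not, and their reading is None.
At some moment in a run one of green1, green2, green3, white1, white2, white3 may be knocked a few centimetres aside while the robot is not near it.
It also fails if it takes over 210 s, if anything falls off the work surface, if the arm or the gripper's body presses on something with over 40 N, if the wrist force passes 120 N, or if a joint passes its speed limit or range.

## Robot

A 7-joint arm with a two-finger parallel gripper is mounted at the origin on the work surface. World frame = base frame: x ahead of the robot, y to its left, z up, the work surface at z = 0. Lengths are in m, angles in degrees, forces in N, time in s.
With the tool pointing down it reaches from about 0.4 to 0.85 m from the base axis. Payload 10.4 kg.
Tool frame: the origin (TCP) lies on the centre line of the jaws, within the pads' length; the fingertips stand robot.tip_extent ahead of it and the grasp point (between the pads) lies 3 mm ahead of it (robot.tip_extent is the distance from the TCP to the fingertips, in m); z points along the fingers, y is the direction in which the jaws open and shut (so a half turn about z gives the same grasp; the last joint's range is limited). The gripper opens to 87 mm and grips with 3 to 60 N. Pads are 19 mm wide; open, the fingers measure 117 mm over their backs; the gripper's body (75 mm by 190 mm) begins 51 mm behind the grasp point.
Start: joints at [-77.556, 19.034, -3.707, 83.658, 1.238, 77.344, -5.071], TCP at [0.148, 0.607, 0.245] pointing down, gripper open.
Joint ranges: [-148.97, 148.97], [-28.65, 121.19], [-84.17, 76.75], [9.2, 138.47], [-72.65, 252.65], [3.7, 117.97], [-149.18, 149.18]. Speed limits (degrees/s): [127.2, 127.2, 159.86, 159.86, 180, 180, 180].

## Interface

Orientations are given as [roll, pitch, yaw] about the fixed x, y, z axes, in that order (R = Rz(yaw) Ry(pitch) Rx(roll)).
In Python, from station import robot gives the robot as it stands.
- The arm moves only by the tool jog_arm, never from a script. Its argument "series" is a list that holds one entry, the list of rows, each a list of 7 numbers: the gripper command: -1 is fully open, 1 is shut, values between are in proportion, then the shift along the tool's x, y, z in cm, then the turn, a rotation vector about the tool's x, y, z in degrees. A call has 1 to 8 rows; each row is the pose to reach, as a shift and turn from the pose commanded when the call began, along the tool's axes at that moment; what a row does not reach only later rows make up. A row lasts 1/8 s, in which the tool goes at most 62.5 mm and 10.7 degrees, less where a joint would pass 70% of its speed; a pose out of reach is approached as far as the arm can. A call with a gripper value outside its range is refused whole. The fingers move at their own pace and stop on an object; "newtons" is the grip in N (left out, the last holds). Time passes only in rows, so rows that repeat a pose let the fingers close. It gives the time, the measured TCP pose, the force and the opening at its end, in the units of the state.
- robot.get_state(): the state, without advancing time (a new reading comes with each control period).
- robot.camera(name): name is "scene" or "top" or "wrist"; returns a dict with "color" (400x640x3 uint8, red, green, blue), "range_z" (400x640 float32, m along the optical axis (not along the pixel's ray), 0 where there is no reading), "fx", "fy", "cx", "cy" (pixels), "distortion" ([k1, k2, p1, p2, k3] as OpenCV has them; the pictures are not rectified), "R" (3x3) and "t" (3): a world point X has camera coordinates R X + t. Camera axes: x right, y down, z forward; pixel columns grow to the right and rows downward; lengths in m; the calibration is good to about 2 mm. A picture is of the moment at which its call begins.
- robot.hand_in(): hands the job in, once; it reports no verdict.
The state is a dict: "time": time; "joints": joint angles; "qd": joint speeds; "joint_efforts": joint torques, N m; "eef_pos": TCP position; "tool_rot": TCP orientation; "ft_force": force on the tool from outside, world axes, zero at the start; "torque": the same for the moment, N m; "width": finger opening in m.
Only numpy, scipy, OpenCV 4.12 (cv2) and the standard library are available. Lean on these libraries where they do the work, as an engineer would, in place of code of your own. Each camera call takes 0.05 s, during which the arm holds its last target.

## Working session

There is one attempt and no reset: what is moved stays moved. The work goes in short steps, Python scripts to look and compute and a tool call to move; the robot and the scene stay as the last step left them, time stands still between calls to the robot, and variables do not carry over. Pictures are saved under pics/ and viewed, and the job is handed in when it is done.

Besides the shell and the picture viewer there is one more tool, called after "Emit:" in YAML: its name, and indented under it one key for each argument. jog_arm: Moves the arm, as the interface text tells. Its arguments: {"type":"object","properties":{"series":{"type":"array","items":{"type":"array","items":{"type":"array","items":{"type":"number"}}}},"newtons":{"type":"number"}},"required":["series"]}

```bash
ls -la; mkdir -p pics
python3 - <<'E'
from station import robot
import cv2
s=robot.get_state();print(s); print(robot.tip_extent)
for n in("scene","top","wrist"):
    c=robot.camera(n); cv2.imwrite(f"pics/{n}0.png",c["color"][:,:,::-1]); print(n,c["fx"],c["fy"],c["cx"],c["cy"],c["distortion"],c["R"],c["t"])
E
```

```text
total 12
drwxr-xr-x  3 agent agent 4096 Dec  7 17:00 .
drwxr-xr-x 23 root  root  4096 Dec  7 17:00 ..
drwxr-xr-x  2 agent agent 4096 Dec  7 17:00 pics
{'time': 0.0, 'joints': array([-77.55369238,  19.07209221,  -3.70844566,  83.7054531 ,
         1.23635972,  77.34382179,  -5.069785  ]), 'qd': array([-0.06207088,  0.05502744,  0.02244069,  0.03747491,  0.01945008,
        0.08339371, -0.09187328]), 'joint_efforts': array([ 3.07373721e-04, -6.23260617e+01,  2.47969961e-02, -3.89893520e+01,
       -6.13174983e-02,  3.98454443e-02,  1.65325987e-04]), 'eef_pos': array([0.14835908, 0.60676862, 0.2437573 ]), 'tool_rot': array([-1.79918454e+02,  2.13583000e-03,  1.66261958e+02]), 'ft_force': array([-0.47264748,  0.36519562, -0.20749019]), 'torque': array([-0.0146007 ,  0.01618062, -0.03967995]), 'width': 0.08690012876631154}
0.022
scene 476.4517833599921 476.4517833599921 315.5476051562572 200.80336641853847 [0.00060466 0.         0.         0.         0.        ] [[-0.18090389  0.98348265 -0.00597118]
 [ 0.61372838  0.10814216 -0.78207593]
 [-0.76851237 -0.14514526 -0.62315455]] [ 0.09513687 -0.34066513  2.08359782]
top 499.1385330840427 499.1385330840427 319.5509684759786 200.11153757257878 [-0.01046184  0.          0.          0.          0.        ] [[ 0.0480044  -0.99883865  0.00411524]
 [-0.9777427  -0.04783217 -0.20428241]
 [ 0.20424201  0.00578281 -0.97890335]] [-0.03677177  0.64231224  1.26303165]
wrist 321.4433761371439 321.4433761371439 317.90265930796323 197.3081043657809 [0.01524168 0.         0.         0.         0.        ] [[ 0.23793458  0.97127998 -0.00152842]
 [ 0.94033775 -0.22996005  0.25076541]
 [ 0.24321195 -0.061103   -0.96804668]] [-0.62434665 -0.03013346  0.39066215]
```

View pics/top0.png

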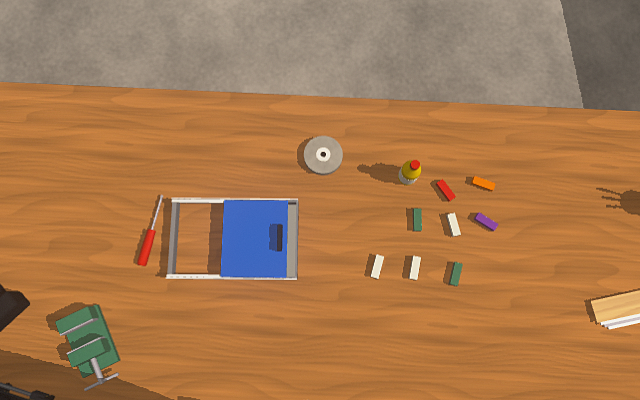

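View pics/scene0.png

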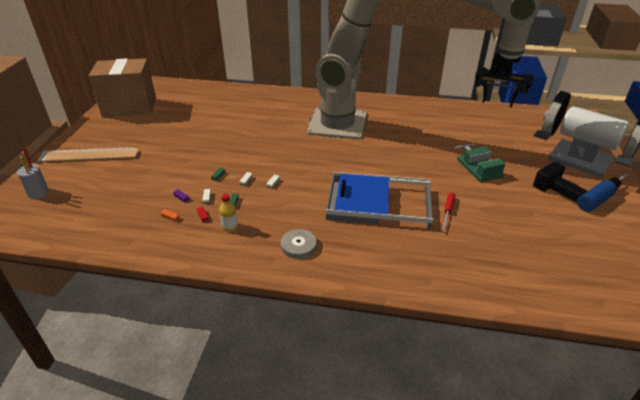

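View pics/wrist0.png

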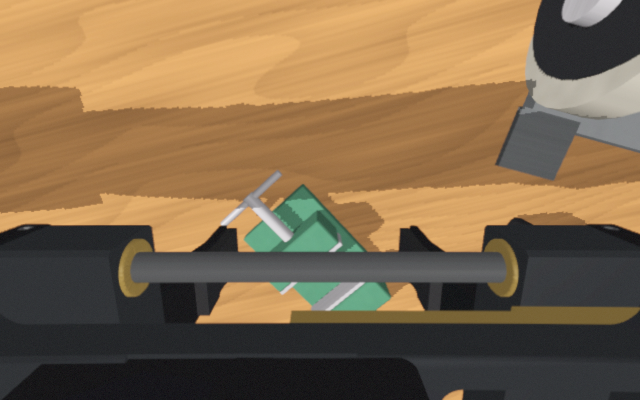

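The top view shows the case with its cover slightly ajar, opening to image left: handle near (277,237), case right end near x=298. The stones lie to the right. White ones are at (377,266), (414,267) and (453,224), green ones at (417,219) and (455,273). Red (445,189), orange (483,183) and purple (486,221) are decoys.

```bash
cat > h.py <<'E'
import numpy as np, cv2
from station import robot
from scipy.spatial.transform import Rotation as Rn
def ray(c,uv,z):
    K=np.array([[c["fx"],0,c["cx"]],[0,c["fy"],c["cy"]],[0,0,1]])
    p=cv2.undistortPoints(np.array(uv,float).reshape(-1,1,2),K,np.array(c["distortion"],float)).reshape(-1,2)
    d=np.c_[p,np.ones(len(p))]@np.array(c["R"]); o=-np.array(c["R"]).T@np.array(c["t"])
    return o+d*((z-o[2])/d[:,2])[:,None]
def proj(c,P):
    K=np.array([[c["fx"],0,c["cx"]],[0,c["fy"],c["cy"]],[0,0,1]])
    return cv2.projectPoints(np.array(P,float).reshape(-1,1,3),cv2.Rodrigues(np.array(c["R"]))[0],np.array(c["t"],float),K,np.array(c["distortion"],float))[0].reshape(-1,2)
def mask(img,kind):
    h=cv2.cvtColor(img,cv2.COLOR_RGB2HSV).astype(int); H,S,V=h[...,0],h[...,1],h[...,2]
    if kind=="green": m=(H>60)&(H<95)&(S>70)&(V>30)
    if kind=="white": m=(S<50)&(V>165)
    if kind=="blue": m=(H>105)&(H<128)&(S>150)&(V>80)
    return m.astype(np.uint8)*255
def stones(c,kind,amin=60,amax=600,z=0.018):
    out=[]
    for q in cv2.findContours(mask(c["color"],kind),cv2.RETR_EXTERNAL,cv2.CHAIN_APPROX_NONE)[0]:
        a=cv2.contourArea(q)
        if not amin<a<amax: continue
        # rectify contour to the world plane (mm)
        W=ray(c,q.reshape(-1,2),z)[:,:2]
        (cx,cy),(w,h),_=r=cv2.minAreaRect((W*1000).astype(np.float32))
        B=cv2.boxPoints(r); e=[B[1]-B[0],B[2]-B[1]]; L=max(e,key=np.linalg.norm)
        M=cv2.moments(q); out.append((kind,round(M['m10']/M['m00']),round(M['m01']/M['m00']),round(cx/1000,4),round(cy/1000,4),round(max(w,h)),round(min(w,h)),round(np.degrees(np.arctan2(L[1],L[0]))%180,1)))
    return out
def go(x,y,z,yaw=None):
    """shift (cm, tool axes) and turn (deg) from the pose now; yaw = world direction (deg) of the JAWS axis (tool y), mod 180"""
    s=robot.get_state(); R=Rn.from_euler('xyz',s["tool_rot"],degrees=True)
    d=R.inv().apply(np.array([x,y,z])-s["eef_pos"])*100
    t=[0,0,0]
    best=None
    if yaw is not None:
        # tool pointing down with tool y along yaw : Rz(psi)Rx(180): tool y=(sin psi,-cos psi) -> direction psi-90
        for k in(0,180):
            T=Rn.from_euler('xyz',[180,0,yaw+90+k],degrees=True)
            rv=(R.inv()*T).as_rotvec(degrees=True)
            if best is None or np.linalg.norm(rv)<np.linalg.norm(best): best=rv
        t=best
    print("shift cm",np.round(d,2),"turn",np.round(t,1),"| j7",round(s["joints"][6],1),"t",round(s["time"],2),"pos",np.round(s["eef_pos"],4),"rot",np.round(s["tool_rot"],1),"w",round(s["width"],4))
E
python3 - <<'E'
from h import *
c=robot.camera("top")
for k in("green","white"):
    for o in stones(c,k): print(o)
q=max(cv2.findContours(mask(c["color"],"blue"),cv2.RETR_EXTERNAL,cv2.CHAIN_APPROX_NONE)[0],key=cv2.contourArea)
r=cv2.minAreaRect((ray(c,q.reshape(-1,2),0.046)[:,:2]*1000).astype(np.float32));print(r,cv2.boxPoints(r))
im=cv2.resize(c["color"][180:290,150:310],None,fx=5,fy=5,interpolation=cv2.INTER_CUBIC); cv2.imwrite("pics/case1.png",im[:,:,::-1])
im=cv2.resize(c["color"][170:290,350:510],None,fx=5,fy=5,interpolation=cv2.INTER_CUBIC); cv2.imwrite("pics/st1.png",im[:,:,::-1])
E
```

```text
('green', 86, 356, 0.2035, 0.572, 95, 71, np.float32(118.0))
('green', 73, 320, 0.3008, 0.6267, 92, 34, np.float32(118.8))
('green', 456, 274, 0.4699, -0.3807, 59, 19, np.float32(167.0))
('green', 417, 220, 0.6125, -0.2763, 59, 19, np.float32(0.5))
('white', 622, 321, 0.364, -0.8177, 108, 22, np.float32(104.4))
('white', 209, 277, 0.4332, 0.2213, 348, 12, np.float32(92.2))
('white', 415, 268, 0.481, -0.2696, 60, 20, np.float32(171.0))
('white', 377, 266, 0.4795, -0.1679, 61, 20, np.float32(167.3))
('white', 454, 224, 0.6039, -0.3757, 60, 20, np.float32(15.3))
('white', 196, 200, 0.6423, 0.2295, 346, 11, np.float32(92.8))
('white', 323, 154, 0.7872, -0.0083, 41, 39, np.float32(157.2))
('white', 295, 83, 0.9975, 0.0825, 97, 66, np.float32(125.0))
('white', 555, 5, 1.2839, -0.6822, 53, 47, np.float32(93.2))
('white', 221, 10, 1.1967, 0.3292, 148, 116, np.float32(92.8))
((536.38232421875, 163.14059448242188), (200.80877685546875, 172.94117736816406), 2.786404609680176) [[431.8931   244.628   ]
 [440.3002    71.891304]
 [640.8716    81.65318 ]
 [632.4645   254.3899  ]]
```

View pics/case1.png

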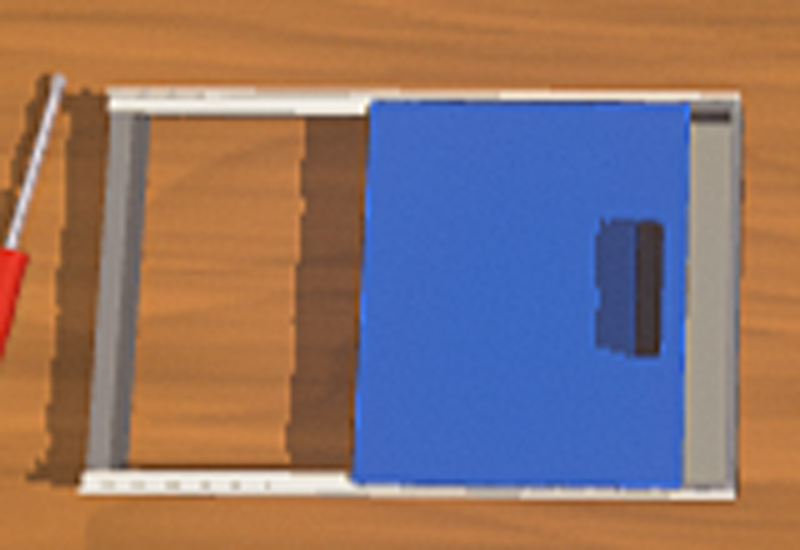

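View pics/st1.png

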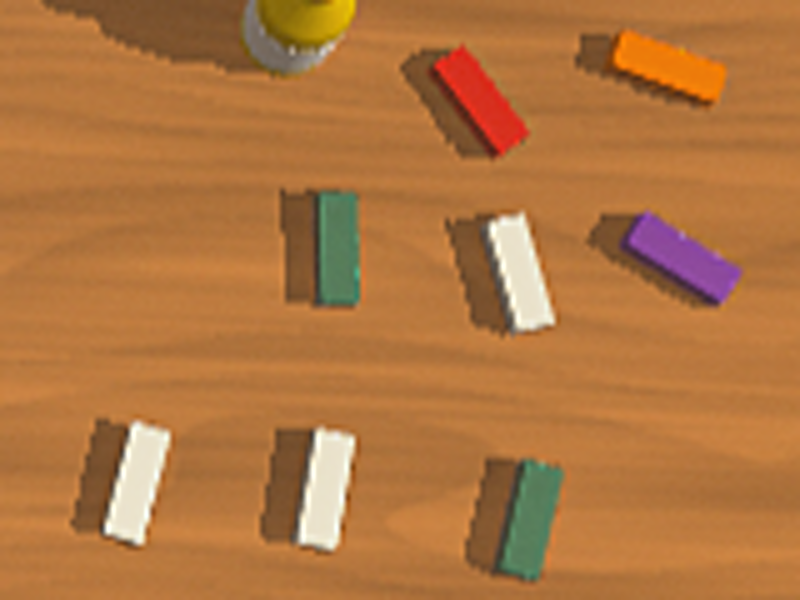

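Run:
```python
from h import *
c=robot.camera("top")
print("runners", [o for o in stones(c,"white",z=0.04) if o[5]>250])
print("rim corners -y", ray(c,[[150+741/5-.5,180+93/5-.5],[150+737/5-.5,180+498/5-.5]],0.04))
print("runner ends", ray(c,[[150+108/5-.5,180+89/5-.5],[150+80/5-.5,180+494/5-.5]],0.04))
# handle top
print("handle top", ray(c,[[150+648/5,180+288/5]],0.071))
m=cv2.cvtColor(c["color"],cv2.COLOR_RGB2HSV)[...,2]; sub=(m[215:260,265:290]<70)
y,x=np.nonzero(sub); print(x.mean()+265,y.mean()+215,x.min()+265,x.max()+265,y.min()+215,y.max()+215, ray(c,[[x.mean()+265,y.mean()+215]],0.06))
go(.54,.095,.16,92.8)
```

```text
runners [('white', 208, 277, 0.4322, 0.2175, 342, 12, np.float32(92.2)), ('white', 196, 200, 0.6379, 0.2255, 340, 11, np.float32(92.8))]
rim corners -y [[0.65152184 0.05414997 0.04      ]
 [0.43389931 0.0438625  0.04      ]]
runner ends [[0.63691799 0.39817683 0.04      ]
 [0.41911104 0.38931657 0.04      ]]
handle top [[0.53734412 0.09379494 0.071     ]]
279.1512605042017 238.15126050420167 277 281 225 250 [[0.53723296 0.09579007 0.06      ]]
shift cm [-50.2  -40.43   8.44] turn [ -0.   -0.  -16.5] | j7 -5.1 t 0.25 pos [0.1484 0.607  0.2442] rot [-180.     0.   166.3] w 0.0867
```

Emit:
jog_arm:
  series:
    - [[0,-6,-5,1,0,0,-2],[0,-12,-10,2,0,0,-4],[0,-18,-15,3,0,0,-6],[0,-24,-19.5,4,0,0,-8],[0,-30,-24,5,0,0,-10],[0,-36,-29,6,0,0,-12],[0,-42,-34,7,0,0,-14],[0,-47,-38,8,0,0,-16.3]]
  newtons: 20

```text
time: 1.25
eef_pos: [0.4499, 0.2112, 0.1797]
tool_rot: [180.0, 0.0, -177.4]
ft_force: [0.4, 0.5, 0.3]
width: 0.0435
```

Run:
```python
from h import *
go(.538,.0955,.115,92.5)
```

```text
shift cm [ -8.27 -11.96   6.47] turn [0.  0.  0.1] | j7 63.7 t 1.25 pos [0.4499 0.2112 0.1797] rot [ 180.     0.  -177.4] w 0.0435
```

Emit:
jog_arm:
  series:
    - [[0,0,0,0,0,0,0],[0,0,0,0,0,0,0]]

```text
time: 1.5
eef_pos: [0.4486, 0.2133, 0.1797]
tool_rot: [180.0, -0.0, -177.5]
ft_force: [0.0, 0.5, -0.0]
width: 0.0435
```

Run:
```python
from h import *
go(.538,.0955,.115,92.5)
```

```text
shift cm [ -8.41 -12.16   6.46] turn [ 0. -0.  0.] | j7 63.3 t 1.5 pos [0.4486 0.2133 0.1797] rot [ 180.    -0.  -177.5] w 0.0435
```

Emit:
jog_arm:
  series:
    - [[0,-4.2,-6,2,0,0,0],[0,-8.4,-12.2,4,0,0,0],[0,-8.4,-12.2,4,0,0,0],[0,-8.4,-12.2,6.5,0,0,0],[0,-8.4,-12.2,6.5,0,0,0],[0,-8.4,-12.2,6.5,0,0,0]]

```text
time: 2.25
eef_pos: [0.5382, 0.0963, 0.1155]
tool_rot: [180.0, 0.0, -177.3]
ft_force: [-0.0, 0.4, 0.3]
width: 0.0437
```

Run:
```python
from h import *
go(.538,.0955,.075,92.5)
c=robot.camera("wrist"); cv2.imwrite("pics/w1.png",c["color"][:,:,::-1])
print(proj(c,[[.538,.0955,.071]]))
```

```text
shift cm [ 0.03 -0.08  4.05] turn [0.  0.  0.2] | j7 83.4 t 2.25 pos [0.5382 0.0963 0.1155] rot [ 180.     0.  -177.3] w 0.0437
[[316.50022519 229.24746925]]
```

View pics/w1.png

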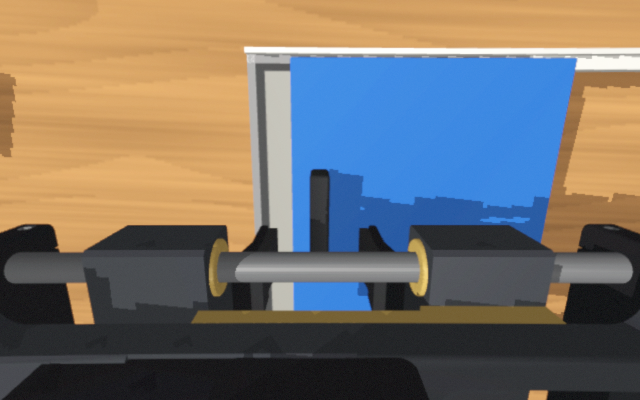

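The wrist view shows the black bar (column 320) centred between the fingers (275 and 362), so I'll lower and grip it.

Emit:
jog_arm:
  series:
    - [[0,0,-0.1,2,0,0,0],[0,0,-0.1,4,0,0,0],[0,0,-0.1,4,0,0,0],[1,0,-0.1,4,0,0,0],[1,0,-0.1,4,0,0,0],[1,0,-0.1,4,0,0,0]]
  newtons: 20

```text
time: 3.05
eef_pos: [0.5387, 0.0939, 0.0753]
tool_rot: [180.0, 0.1, -177.4]
ft_force: [-0.1, -0.1, 0.1]
width: 0.0211
```

Run:
```python
from h import *
print(robot.get_state()["ft_force"])
go(.5345,.2333,.075,92.5)
```

```text
[-0.09035123 -0.11510059  0.08522869]
shift cm [-0.21 13.95  0.04] turn [0.  0.1 0.1] | j7 84.7 t 3.05 pos [0.5387 0.0939 0.0753] rot [ 1.800e+02  1.000e-01 -1.774e+02] w 0.0211
```

Emit:
jog_arm:
  series:
    - [[1,0,0,0,0,0,0],[1,0,0,0,0,0,0],[1,0,2,0,0,0,0],[1,0,5,0,0,0,0],[1,0,8,0,0,0,0],[1,0,11,0,0,0,0],[1,0,13,0,0,0,0],[1,0,13.3,0,0,0,0]]

```text
time: 4.05
eef_pos: [0.5331, 0.2287, 0.0751]
tool_rot: [179.9, 0.1, -177.3]
ft_force: [4.5, 0.5, 2.0]
width: 0.0117
```

Run:
```python
from h import *
print(robot.get_state()["ft_force"])
go(.5345,.2333,.075,92.5)
```

```text
[4.47004316 0.46541031 1.96496461]
shift cm [-0.16  0.45  0.01] turn [0.1 0.1 0.2] | j7 71.3 t 4.05 pos [0.5331 0.2287 0.0751] rot [ 1.799e+02  1.000e-01 -1.773e+02] w 0.0117
```

Emit:
jog_arm:
  series:
    - [[1,-0.1,0.2,0,0,0,0],[1,-0.1,0.4,0,0,0,0],[1,-0.1,0.5,0,0,0,0],[1,-0.1,0.6,0,0,0,0],[1,-0.1,0.7,0,0,0,0],[1,-0.1,0.7,0,0,0,0]]

```text
time: 4.8
eef_pos: [0.533, 0.2335, 0.075]
tool_rot: [180.0, -0.0, -177.5]
ft_force: [-0.1, -1.2, 6.4]
width: 0.0118
```

Emit:
jog_arm:
  series:
    - [[1,0,0.2,0,0,0,0],[1,0,0.3,0,0,0,0],[1,0,0.4,0,0,0,0],[1,0,0.4,0,0,0,0]]

```text
time: 5.3
eef_pos: [0.5329, 0.2357, 0.075]
tool_rot: [-179.9, -0.1, -177.5]
ft_force: [-2.4, -7.1, 9.5]
width: 0.0117
```

Run:
```python
from h import *
print(robot.get_state()["ft_force"],robot.get_state()["eef_pos"])
c=robot.camera("top"); im=cv2.resize(c["color"][180:290,150:310],None,fx=5,fy=5,interpolation=cv2.INTER_CUBIC); cv2.imwrite("pics/case2.png",im[:,:,::-1])
```

```text
[-2.36981231 -7.07009987  9.50508144] [0.53291189 0.23570208 0.07503854]
```

View pics/case2.png

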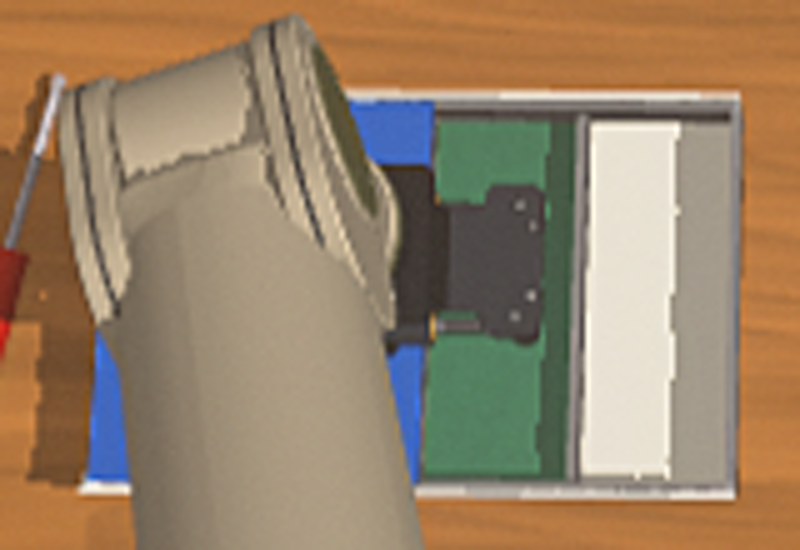

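Emit:
jog_arm:
  series:
    - [[1,0,0.2,0,0,0,0],[1,0,0.3,0,0,0,0],[1,0,0.3,0,0,0,0]]

```text
time: 5.72
eef_pos: [0.533, 0.2358, 0.075]
tool_rot: [-179.7, -0.1, -177.7]
ft_force: [-3.7, -15.6, 13.9]
width: 0.0117
```

The cover is against its stop: reaction rose to -15.6 N with no further motion. The +y compartment has the green floor and the -y one the white. Releasing and rising.

Emit:
jog_arm:
  series:
    - [[0,0,-0.2,0,0,0,0],[0,0,-0.2,0,0,0,0],[0,0,-0.2,0,0,0,0],[0,0,-0.2,-3,0,0,0],[0,0,-0.2,-8,0,0,0],[0,0,-5,-12,0,0,0],[0,0,-11,-12,0,0,0],[0,0,-17,-12,0,0,0]]

```text
time: 6.72
eef_pos: [0.5403, 0.0697, 0.1952]
tool_rot: [180.0, 0.1, -177.4]
ft_force: [0.2, 0.3, -0.2]
width: 0.0433
```

```bash
cat >> h.py <<'E'
O=np.array([.538,.138]); A=np.radians(2.4)
def case(x,y): return O+np.array([np.cos(A)*x-np.sin(A)*y,np.sin(A)*x+np.cos(A)*y])
def look(n):
    c=robot.camera("top")
    for k in("green","white"):
        for o in stones(c,k):
            if 48<o[5]<72 and 15<o[6]<30 and .35<o[3]<.85: print(o)
    im=cv2.resize(c["color"][140:300,140:520],None,fx=2,fy=2,interpolation=cv2.INTER_CUBIC); cv2.imwrite(f"pics/{n}.png",im[:,:,::-1])
E
python3 - <<'E'
from h import *
look("l1")
for p in[(-.062,-.0425),(0,-.0425),(.062,-.0425),(-.04,.0425),(.04,.0425)]: print(p,case(*p))
print(robot.get_state()["joints"])
go(.4795,-.1679,.12,77.3)
E
```

```text
('green', 456, 274, 0.4699, -0.3807, 59, 19, np.float32(167.0))
('green', 417, 220, 0.6125, -0.2763, 59, 19, np.float32(0.5))
('white', 415, 268, 0.4807, -0.27, 61, 20, np.float32(171.2))
('white', 377, 266, 0.4795, -0.1679, 61, 20, np.float32(167.3))
('white', 454, 224, 0.6039, -0.3757, 60, 20, np.float32(15.3))
(-0.062, -0.0425) [0.4778341  0.09294099]
(0, -0.0425) [0.53977972 0.09553728]
(0.062, -0.0425) [0.60172533 0.09813357]
(-0.04, 0.0425) [0.49625537 0.17878769]
(0.04, 0.0425) [0.5761852  0.18213775]
[-33.72793431  10.87153861  25.38994801 101.2172972   -4.78661592
  68.98135544  85.05137043]
shift cm [  6.93 -22.51   7.59] turn [-0.2  0.1 14.8] | j7 85.1 t 6.78 pos [0.5405 0.0598 0.1953] rot [-179.8    0.  -177.9] w 0.0437
```

View pics/l1.png

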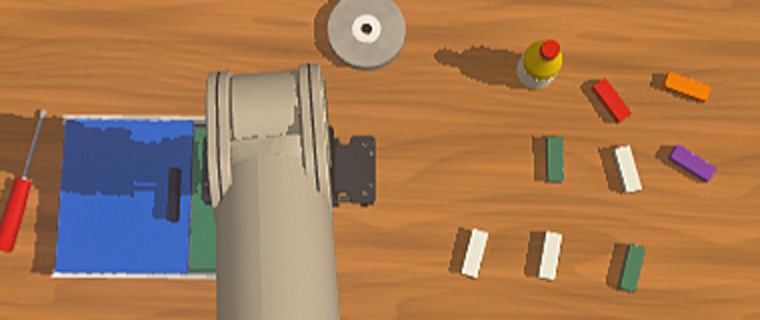

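Cover fully open in the view. White stones at full-image (377,266), (415,268), (454,224) and green at (417,220), (456,274) all fit the 62x22 mm white/green description. The red, orange and purple ones don't, as the enlarged crop confirmed. Starting with white (377,266).

Emit:
jog_arm:
  series:
    - [[0,1.7,-5.5,1,0,0,4],[0,3.5,-11,2,0,0,8],[0,5.2,-17,4,0,0,12],[0,6.9,-22.5,6,0,0,14.8],[0,6.9,-22.5,7.5,0,0,14.8],[0,6.9,-22.5,7.5,0,0,14.8],[0,6.9,-22.5,7.5,0,0,14.8]]
  newtons: 8

```text
time: 7.65
eef_pos: [0.4823, -0.1555, 0.1201]
tool_rot: [180.0, 0.0, 167.9]
ft_force: [0.4, 0.3, 0.1]
width: 0.0437
```

```bash
cat >> h.py <<'E'
def wr(n):
    c=robot.camera("wrist"); cv2.imwrite(f"pics/{n}.png",c["color"][:,:,::-1])
    for k in("green","white"):
        for o in stones(c,k,800,12000):
            if 45<o[5]<80 and 15<o[6]<32: print("wrist",o)
E
python3 - <<'E'
from h import *
wr("w2")
go(.4795,-.1679,.025,77.3)
E
```

```text
wrist ('white', 303, 202, 0.479, -0.1661, 63, 21, np.float32(166.6))
shift cm [ 0.03 -1.27  9.52] turn [0.  0.  0.6] | j7 97.5 t 7.7 pos [ 0.4824 -0.1556  0.1202] rot [180.    0.  167.9] w 0.0437
```

View pics/w2.png

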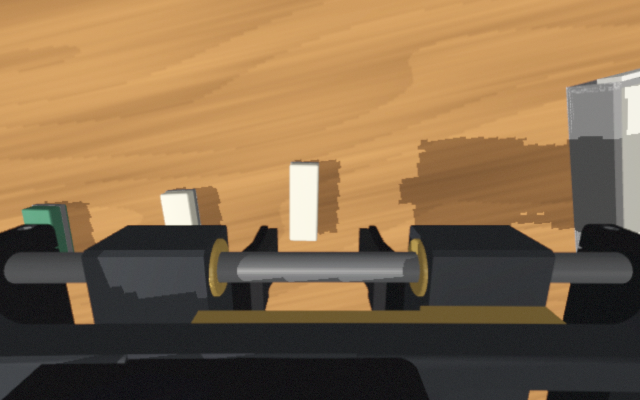

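The wrist view shows the white stone at (303,202), agreeing with the top view to 2 mm. Descending.

Emit:
jog_arm:
  series:
    - [[0,0.1,-1.15,3,0,0,0.6],[0,0.1,-1.15,6,0,0,0.6],[0,0.1,-1.15,8.5,0,0,0.6],[0,0.1,-1.15,9.5,0,0,0.6],[0,0.1,-1.15,9.5,0,0,0.6],[1,0.1,-1.15,9.5,0,0,0.6],[1,0.1,-1.15,9.5,0,0,0.6],[1,0.1,-1.15,9.5,0,0,0.6]]
  newtons: 8

```text
time: 8.7
eef_pos: [0.4784, -0.168, 0.0251]
tool_rot: [180.0, 0.0, 167.2]
ft_force: [0.2, 0.5, 3.8]
width: 0.0221
```

Emit:
jog_arm:
  series:
    - [[1,0,0,0,0,0,0],[1,0,0,0,0,0,0]]

```text
time: 8.95
eef_pos: [0.4784, -0.168, 0.0251]
tool_rot: [180.0, 0.0, 167.2]
ft_force: [-0.8, 0.7, 6.4]
width: 0.0217
```

Run:
```python
from h import *
print(robot.get_state()["ft_force"])
go(.5,.0955,.14,2.4)
```

```text
[-0.8229302   0.67669759  6.39573582]
shift cm [  3.74  26.18 -11.48] turn [ 0.   0.  74.8] | j7 104.1 t 8.95 pos [ 0.4784 -0.168   0.0251] rot [180.    0.  167.2] w 0.0217
```

Emit:
jog_arm:
  series:
    - [[1,0,0,-2,0,0,0],[1,0,0,-6,0,0,0],[1,0,0,-11.5,0,0,-8],[1,0,4,-11.5,0,0,-18],[1,0,8,-11.5,0,0,-28],[1,0,12,-11.5,0,0,-38],[1,0,16,-11.5,0,0,-48],[1,0,18,-11.5,0,0,-58]]

```text
time: 9.95
eef_pos: [0.5181, 0.0098, 0.1395]
tool_rot: [180.0, 0.0, -134.4]
ft_force: [-0.0, -0.0, -0.1]
width: 0.0217
```

Run:
```python
from h import *
print(robot.get_state()["ft_force"])
go(*case(.062,-.0425),.14,2.4)
```

```text
[-0.01946315 -0.0367381  -0.0673858 ]
shift cm [-12.16   0.2   -0.04] turn [  0.    0.  -46.8] | j7 133.6 t 9.95 pos [0.5181 0.0098 0.1395] rot [ 180.     0.  -134.4] w 0.0217
```

Emit:
jog_arm:
  series:
    - [[1,-2,0,0,0,0,10],[1,-4,0,0,0,0,20],[1,-6,0.1,0,0,0,30],[1,-8,0.1,0,0,0,40],[1,-10,0.2,0,0,0,50],[1,-12.2,0.2,0,0,0,60],[1,-12.2,0.2,0,0,0,70],[1,-12.2,0.2,0,0,0,80]]

```text
time: 10.95
eef_pos: [0.6026, 0.0954, 0.1393]
tool_rot: [-180.0, -0.0, 144.8]
ft_force: [-0.3, -0.4, -0.2]
width: 0.0219
```

Run:
```python
from h import *
go(*case(.062,-.0425),.14,2.4)
```

```text
shift cm [ 0.23  0.17 -0.07] turn [-0.   0.  52.4] | j7 52.0 t 10.95 pos [0.6026 0.0954 0.1393] rot [-180.    -0.   144.8] w 0.0219
```

Emit:
jog_arm:
  series:
    - [[1,0.2,0.2,0,0,0,10],[1,0.2,0.2,0,0,0,20],[1,0.2,0.2,0,0,0,30],[1,0.2,0.2,0,0,0,40],[1,0.2,0.2,0,0,0,50],[1,0.2,0.2,0,0,0,52.4],[1,0.2,0.2,0,0,0,52.4]]

```text
time: 11.82
eef_pos: [0.602, 0.0982, 0.1395]
tool_rot: [-180.0, 0.0, 92.8]
ft_force: [-0.0, 0.2, -0.4]
width: 0.0221
```

Run:
```python
from h import *
go(*case(.062,-.0425),.034,2.4)
c=robot.camera("wrist"); cv2.imwrite("pics/w3.png",c["color"][:,:,::-1])
c=robot.camera("scene"); cv2.imwrite("pics/s3.png",cv2.resize(c["color"][130:260,260:500],None,fx=3,fy=3)[:,:,::-1])
c=robot.camera("top"); cv2.imwrite("pics/t3.png",cv2.resize(c["color"][180:290,150:310],None,fx=4,fy=4)[:,:,::-1])
```

```text
shift cm [ 0.   -0.02 10.55] turn [-0.   0.   0.4] | j7 3.7 t 11.82 pos [0.602  0.0982 0.1395] rot [-180.     0.    92.8] w 0.0221
```

View pics/w3.png

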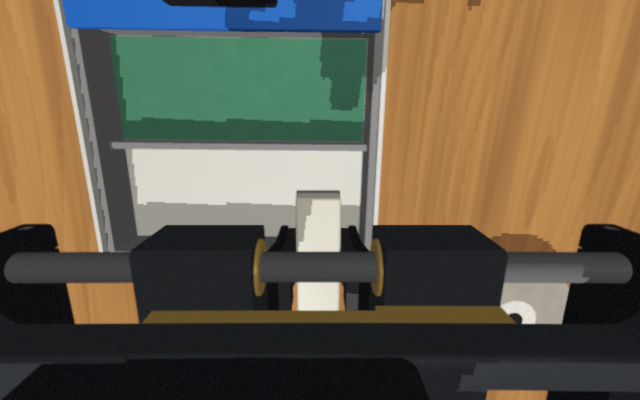

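View pics/s3.png

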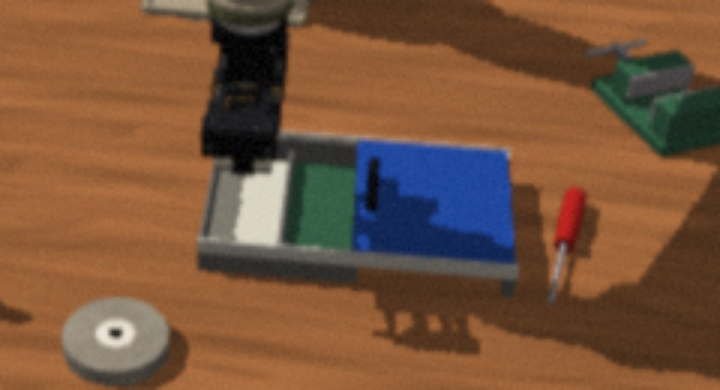

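View pics/t3.png

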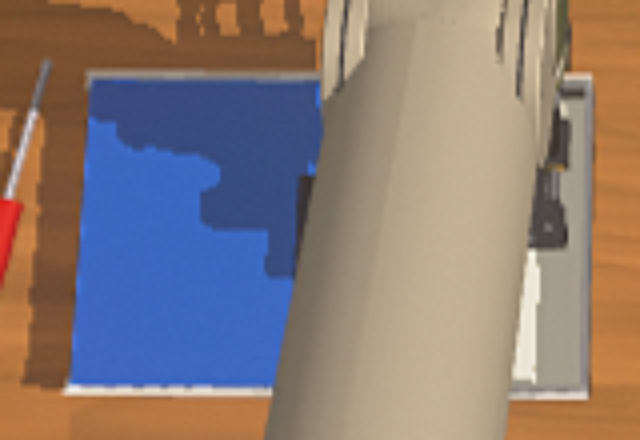

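Run:
```python
from h import *
c=robot.camera("wrist")
for x in(-.1,.1): print(x,proj(c,[[*case(x,.0),.026]]), proj(c,[[*case(x,.0),.04]]))
w=ray(c,[[113,145],[366,147]],.026)[:,:2]; print(w, "err vs case", w-np.array([case(-.1,0),case(.1,0)]))
print(ray(c,[[378,100],[382,160],[77,100],[90,160]],.04))
```

```text
-0.1 [[110.82097698 146.1852537 ]] [[ 98.92155002 148.01554322]]
0.1 [[366.50650049 148.25999728]] [[369.24083783 150.21217962]]
[[0.43987313 0.13482334]
 [0.63742931 0.14314842]] err vs case [[ 0.00178541  0.0010109 ]
 [-0.00048298  0.00096085]]
[[0.64095584 0.17809378 0.04      ]
 [0.64811172 0.13536895 0.04      ]
 [0.42699237 0.16714968 0.04      ]
 [0.43043126 0.12453342 0.04      ]]
```

Case pose verified to 1 mm from the divider in the wrist view (113,145)-(366,147). Lowering.

Emit:
jog_arm:
  series:
    - [[1,0,0,4,0,0,0.4],[1,0,0,8,0,0,0.4],[1,0,0,9.8,0,0,0.4],[1,0,0,10.3,0,0,0.4],[1,0,0,10.6,0,0,0.4],[1,0,0,10.6,0,0,0.4],[0.2,0,0,10.6,0,0,0.4],[0.2,0,0,10.6,0,0,0.4]]

```text
time: 13.02
eef_pos: [0.6024, 0.0983, 0.0342]
tool_rot: [180.0, -0.0, 92.4]
ft_force: [-0.6, -0.1, 0.0]
width: 0.0322
```

Emit:
jog_arm:
  series:
    - [[0.2,0,0,0,0,0,0],[0.2,0,0,-4,0,0,0],[0.2,0,0,-9,0,0,0],[0,0,0,-12,0,0,0],[0,0,0,-12,0,0,0]]

```text
time: 13.65
eef_pos: [0.6035, 0.0982, 0.1563]
tool_rot: [179.8, -0.1, 92.4]
ft_force: [1.1, 0.2, -0.6]
width: 0.0422
```

Run:
```python
from h import *
wr("w4"); look("l4")
go(.4807,-.27,.12,81.2)
```

```text
('green', 456, 274, 0.4699, -0.3807, 59, 19, np.float32(167.0))
('green', 417, 220, 0.6125, -0.2763, 59, 19, np.float32(0.5))
('white', 415, 268, 0.481, -0.2696, 60, 20, np.float32(171.0))
('white', 454, 224, 0.604, -0.3758, 60, 20, np.float32(15.0))
shift cm [-36.3  -13.64   3.32] turn [  0.   -0.  -78.8] | j7 2.9 t 13.75 pos [0.6019 0.0983 0.1534] rot [-180.    -0.    92.4] w 0.043
```

View pics/w4.png

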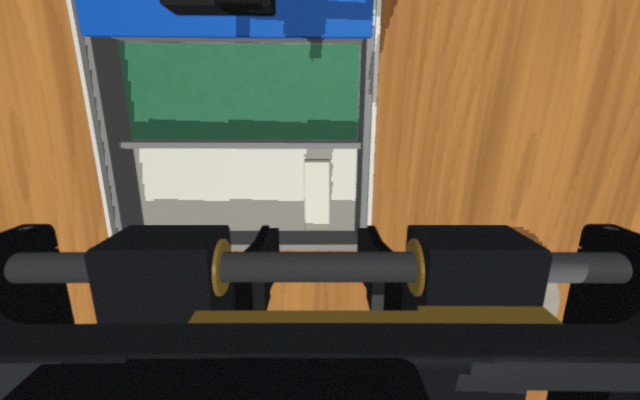

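White stone lies flat at the far end of the white compartment (wrist (317,190)). Next white (415,268).

Emit:
jog_arm:
  series:
    - [[0,-4.5,-1.7,0,0,0,-9.8],[0,-9,-3.4,0,0,0,-19.7],[0,-13.5,-5.1,0.5,0,0,-29.5],[0,-18,-6.8,1,0,0,-39.4],[0,-22.5,-8.5,1.5,0,0,-49.2],[0,-27,-10.2,2,0,0,-59.1],[0,-31.5,-12,2.5,0,0,-69],[0,-36.3,-13.6,3.3,0,0,-78.8]]

```text
time: 14.75
eef_pos: [0.4802, -0.2707, 0.1195]
tool_rot: [180.0, -0.1, 171.4]
ft_force: [0.4, 0.7, -0.1]
width: 0.043
```

Run:
```python
from h import *
go(.481,-.2696,.12,81.2)
```

```text
shift cm [-0.06  0.12 -0.05] turn [ 0.  -0.1  0.2] | j7 117.1 t 14.75 pos [ 0.4802 -0.2707  0.1195] rot [ 1.800e+02 -1.000e-01  1.714e+02] w 0.043
```

Run:
```python
from h import *
wr("w5")
go(.481,-.2696,.025,81.2)
```

```text
wrist ('white', 321, 203, 0.48, -0.268, 63, 22, np.float32(170.8))
shift cm [-0.38  0.93  9.39] turn [-0.2 -0.2  0.7] | j7 118.3 t 14.8 pos [ 0.4762 -0.278   0.1189] rot [-179.8   -0.2  171.9] w 0.0431
```

Emit:
jog_arm:
  series:
    - [[0,0,0,0,0,0,0],[0,0,0,0,0,0,0]]

```text
time: 15.05
eef_pos: [0.4815, -0.2686, 0.12]
tool_rot: [180.0, -0.1, 171.1]
ft_force: [0.4, 0.9, 0.1]
width: 0.0434
```

Run:
```python
from h import *
go(.4805,-.2688,.025,80.9)
```

```text
shift cm [ 0.09 -0.04  9.5 ] turn [ 0.  -0.1  0.2] | j7 116.4 t 15.05 pos [ 0.4815 -0.2686  0.12  ] rot [ 1.800e+02 -1.000e-01  1.711e+02] w 0.0434
```

Emit:
jog_arm:
  series:
    - [[0,0.1,0,3,0,0,0],[0,0.1,0,6,0,0,0],[0,0.1,0,8.5,0,0,0],[0,0.1,0,9.5,0,0,0],[0,0.1,0,9.5,0,0,0],[1,0.1,0,9.5,0,0,0],[1,0.1,0,9.5,0,0,0],[1,0.1,0,9.5,0,0,0]]
  newtons: 8

```text
time: 16.05
eef_pos: [0.4807, -0.2697, 0.0262]
tool_rot: [180.0, 0.1, 171.1]
ft_force: [-0.8, 1.2, 4.0]
width: 0.0217
```

Emit:
jog_arm:
  series:
    - [[1,0,0,0,0,0,0],[1,0,0,0,0,0,0],[1,0,0,-3,0,0,0],[1,0,0,-8,0,0,0],[1,0,0,-12,0,0,0],[1,0,0,-12,0,0,0]]

```text
time: 16.8
eef_pos: [0.4818, -0.2705, 0.1486]
tool_rot: [-180.0, 0.3, 171.1]
ft_force: [0.6, 0.5, -1.8]
width: 0.022
```

Run:
```python
from h import *
go(*case(0,-.0425),.14,2.4)
```

```text
shift cm [-0.05 37.07  0.84] turn [ 0.2  0.3 78.7] | j7 115.6 t 16.8 pos [ 0.4818 -0.2705  0.1486] rot [-180.     0.3  171.1] w 0.022
```

Emit:
jog_arm:
  series:
    - [[1,0,4.5,0,0,0,9.8],[1,0,9,0,0,0,19.7],[1,0,13.5,0,0,0,29.5],[1,0,18.5,0,0,0,39.4],[1,0,23.5,0.4,0,0,49.2],[1,0,28.5,0.8,0,0,59.1],[1,0,33,0.8,0,0,69],[1,0,37,0.8,0,0,78.7]]

```text
time: 17.8
eef_pos: [0.537, 0.0976, 0.1366]
tool_rot: [-179.9, 0.0, 92.1]
ft_force: [0.7, -1.1, -0.4]
width: 0.022
```

Emit:
jog_arm:
  series:
    - [[1,0,0,0,0,0,0],[1,0,0,0,0,0,0]]

```text
time: 18.05
eef_pos: [0.5371, 0.095, 0.1369]
tool_rot: [-179.9, 0.1, 92.5]
ft_force: [0.4, -0.3, -0.2]
width: 0.0219
```

Run:
```python
from h import *
go(*case(0,-.0425),.034,2.4)
```

```text
shift cm [ 0.05  0.28 10.29] turn [-0.1  0.1  0.1] | j7 -2.4 t 18.05 pos [0.5371 0.095  0.1369] rot [-1.799e+02  1.000e-01  9.250e+01] w 0.0219
```

Emit:
jog_arm:
  series:
    - [[1,0,0.2,4,0,0,0],[1,0,0.3,8,0,0,0],[1,0,0.3,9.6,0,0,0],[1,0,0.3,10.1,0,0,0],[1,0,0.3,10.2,0,0,0],[1,0,0.3,10.3,0,0,0],[1,0,0.3,10.3,0,0,0]]

```text
time: 18.92
eef_pos: [0.541, 0.0962, 0.0354]
tool_rot: [179.9, -0.0, 92.4]
ft_force: [-0.9, 0.3, -0.9]
width: 0.022
```

Emit:
jog_arm:
  series:
    - [[0.2,0,0,0,0,0,0],[0.2,0,0,0,0,0,0],[0.2,0,0,0,0,0,0],[0.2,0,0,-4,0,0,0],[0.2,0,0,-9,0,0,0],[0,0,0,-12,0,0,0],[0,0,0,-12,0,0,0]]

```text
time: 19.8
eef_pos: [0.5419, 0.0963, 0.157]
tool_rot: [179.8, -0.1, 92.4]
ft_force: [-0.3, 0.6, 0.1]
width: 0.0425
```

Run:
```python
from h import *
wr("w6"); look("l6")
go(.604,-.3758,.12,105)
```

```text
('green', 456, 274, 0.4699, -0.3807, 59, 19, np.float32(167.0))
('green', 417, 220, 0.6125, -0.2763, 59, 19, np.float32(0.5))
('white', 454, 224, 0.6039, -0.3757, 60, 20, np.float32(15.3))
shift cm [-47.42   4.38   3.41] turn [-0.  -0.  77.4] | j7 -2.8 t 19.9 pos [0.5404 0.0961 0.1543] rot [-180.    -0.    92.4] w 0.0428
```

View pics/w6.png

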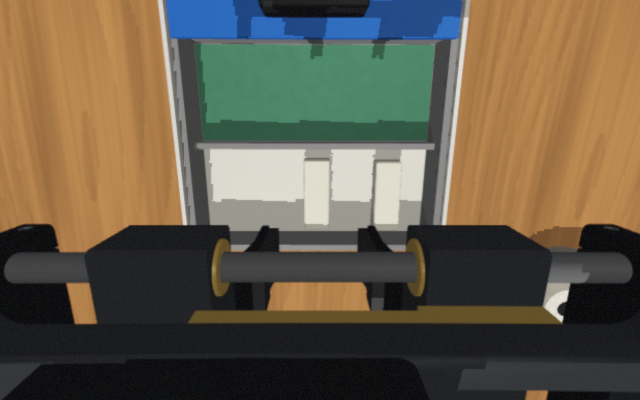

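View pics/l6.png

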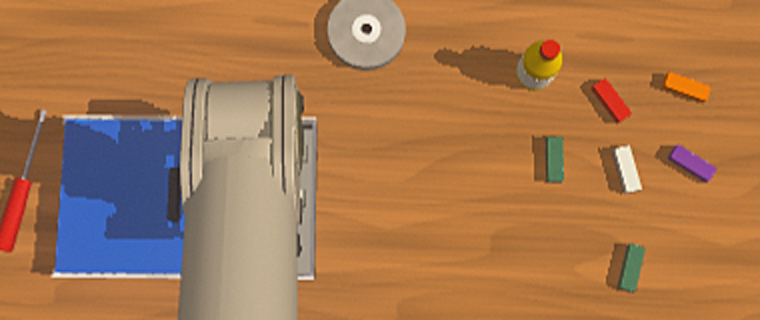

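Emit:
jog_arm:
  series:
    - [[0,-5,0.5,0,0,0,9.7],[0,-11,1,0,0,0,19.4],[0,-17,1.6,0.5,0,0,29],[0,-23,2.2,1,0,0,38.7],[0,-29,2.8,1.5,0,0,48.4],[0,-35,3.3,2,0,0,58],[0,-41,3.8,2.5,0,0,68],[0,-47,4.3,3.3,0,0,77.4]]

```text
time: 20.9
eef_pos: [0.6029, -0.3733, 0.1196]
tool_rot: [-179.9, 0.1, 14.7]
ft_force: [-0.3, -0.2, 1.2]
width: 0.0437
```

Emit:
jog_arm:
  series:
    - [[0,0,0,0,0,0,0],[0,0,0,0,0,0,0]]

```text
time: 21.15
eef_pos: [0.6026, -0.3715, 0.1199]
tool_rot: [-179.9, 0.1, 15.0]
ft_force: [0.3, -0.6, 0.4]
width: 0.0435
```

Run:
```python
from h import *
wr("w7")
go(.604,-.3755,.12,105)
```

```text
wrist ('green', 200, 156, 0.6142, -0.2754, 61, 24, np.float32(2.2))
wrist ('white', 321, 200, 0.6044, -0.3733, 63, 22, np.float32(15.7))
shift cm [-0.07  0.5   0.06] turn [-0.1  0.   0.1] | j7 -24.5 t 21.2 pos [ 0.6034 -0.3705  0.1206] rot [-179.9    0.    15.1] w 0.0437
```

Emit:
jog_arm:
  series:
    - [[0,0.1,0.35,3,0,0,-0.3],[0,0.1,0.35,6,0,0,-0.3],[0,0.1,0.35,8.5,0,0,-0.3],[0,0.1,0.35,9.5,0,0,-0.3],[0,0.1,0.35,9.5,0,0,-0.3],[1,0.1,0.35,9.5,0,0,-0.3],[1,0.1,0.35,9.5,0,0,-0.3],[1,0.1,0.35,9.5,0,0,-0.3]]
  newtons: 8

```text
time: 22.2
eef_pos: [0.6053, -0.375, 0.0273]
tool_rot: [180.0, -0.0, 15.3]
ft_force: [-0.0, -0.6, 4.7]
width: 0.022
```

Emit:
jog_arm:
  series:
    - [[1,0,0,0,0,0,0],[1,0,0,0,0,0,0],[1,0,0,-3,0,0,0],[1,0,0,-8,0,0,0],[1,0,0,-12,0,0,0],[1,0,0,-12,0,0,0]]

```text
time: 22.95
eef_pos: [0.606, -0.3762, 0.1501]
tool_rot: [179.8, -0.2, 15.3]
ft_force: [-0.5, -1.0, -2.3]
width: 0.0217
```

Run:
```python
from h import *
go(*case(-.062,-.0425),.14,2.4)
```

```text
shift cm [ -0.   -48.64   0.83] turn [  0.3  -0.  -77.1] | j7 -24.8 t 22.95 pos [ 0.606  -0.3762  0.1501] rot [179.8  -0.2  15.3] w 0.0217
```

Emit:
jog_arm:
  series:
    - [[1,0,-5,0,0,0,-9.6],[1,0,-11,0,0,0,-19.3],[1,0,-17,0,0,0,-29],[1,0,-23.5,0.2,0,0,-38.5],[1,0,-29.5,0.4,0,0,-48],[1,0,-36,0.6,0,0,-58],[1,0,-42,0.8,0,0,-67.5],[1,0,-48.2,0.8,0,0,-77.1]]

```text
time: 23.95
eef_pos: [0.4764, 0.0921, 0.1379]
tool_rot: [-180.0, -0.0, 92.7]
ft_force: [1.3, 0.1, -1.0]
width: 0.0218
```

Emit:
jog_arm:
  series:
    - [[1,0,0,0,0,0,0],[1,0,0,0,0,0,0],[1,0,0,0,0,0,0]]

```text
time: 24.32
eef_pos: [0.4781, 0.0885, 0.1384]
tool_rot: [-180.0, 0.0, 92.2]
ft_force: [0.2, -0.5, -1.0]
width: 0.0217
```

Run:
```python
from h import *
go(*case(-.062,-.0425),.0355,2.4)
```

```text
shift cm [ 0.45 -0.   10.29] turn [-0.   0.  -0.2] | j7 -7.6 t 24.32 pos [0.4781 0.0885 0.1384] rot [-180.     0.    92.2] w 0.0217
```

Emit:
jog_arm:
  series:
    - [[1,0.3,0,4,0,0,0],[1,0.4,0,8,0,0,0],[1,0.4,0,9.6,0,0,0],[1,0.4,0,10.1,0,0,0],[1,0.4,0,10.2,0,0,0],[1,0.4,0,10.3,0,0,0],[1,0.4,0,10.3,0,0,0]]

```text
time: 25.2
eef_pos: [0.4782, 0.0943, 0.0364]
tool_rot: [179.9, -0.0, 92.4]
ft_force: [-0.1, 0.4, -0.8]
width: 0.0219
```

Emit:
jog_arm:
  series:
    - [[0.2,0,0,0,0,0,0],[0.2,0,0,0,0,0,0],[0.2,0,0,0,0,0,0],[0.2,0,0,-4,0,0,0],[0.2,0,0,-9,0,0,0],[0,0,0,-12,0,0,0],[0,0,0,-12,0,0,0]]

```text
time: 26.08
eef_pos: [0.479, 0.0945, 0.1577]
tool_rot: [179.8, -0.1, 92.4]
ft_force: [-0.3, 0.4, -1.3]
width: 0.0421
```

Run:
```python
from h import *
wr("w8"); look("l8")
go(.6135,-.2755,.12,91)
```

```text
('green', 456, 274, 0.4698, -0.3807, 59, 19, np.float32(166.5))
('green', 417, 220, 0.6125, -0.2763, 59, 19, np.float32(0.5))
shift cm [-37.51  12.03   3.51] turn [  0.   -0.  -88.6] | j7 -8.9 t 26.18 pos [0.4775 0.0941 0.1553] rot [-180.    -0.    92.4] w 0.0429
```

View pics/w8.png

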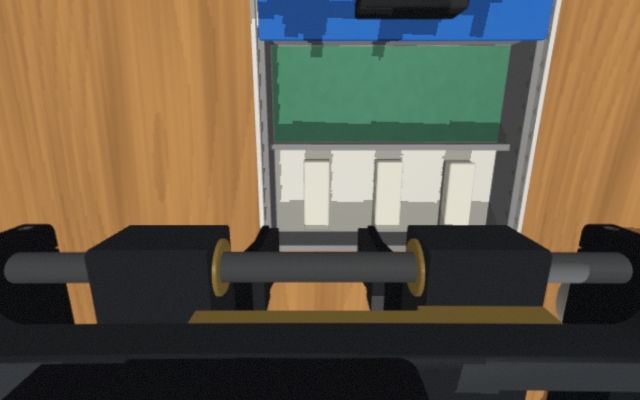

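All three whites lie flat in the white compartment (wrist columns 317, 388, 458). Next green (417,220).

Emit:
jog_arm:
  series:
    - [[0,-4,1.3,0,0,0,-9.8],[0,-8.5,2.7,0,0,0,-19.7],[0,-13,4.1,0.5,0,0,-29.5],[0,-17.5,5.6,1,0,0,-39.4],[0,-22,7,1.5,0,0,-49.2],[0,-26.5,8.5,2,0,0,-59.1],[0,-31,10,2.5,0,0,-69],[0,-36,11.6,3.3,0,0,-78.8]]

```text
time: 27.18
eef_pos: [0.6086, -0.2619, 0.1203]
tool_rot: [179.9, -0.1, 171.4]
ft_force: [1.3, 0.3, 0.3]
width: 0.0437
```

Emit:
jog_arm:
  series:
    - [[0,0,0,0,0,0,-9.5],[0,0,0,0,0,0,-9.5],[0,0,0,0,0,0,-9.5]]

```text
time: 27.55
eef_pos: [0.6085, -0.2599, 0.1218]
tool_rot: [179.9, -0.1, -179.7]
ft_force: [0.1, 0.5, -0.0]
width: 0.0434
```

Run:
```python
from h import *
wr("w9")
go(.6135,-.2755,.025,91)
```

```text
shift cm [-0.47 -1.59  9.72] turn [ 0.  -0.  -0.6] | j7 123.2 t 27.6 pos [ 0.6087 -0.2597  0.1222] rot [ 180.    -0.  -179.6] w 0.0435
```

Run:
```python
from h import *
c=robot.camera("wrist"); print([o for o in stones(c,"green",300,20000)])
cv2.imwrite("pics/w9b.png",c["color"][:,:,::-1]); print(proj(c,[[.6135,-.2755,.018]]))
```

```text
[('green', 340, 227, 0.6291, -0.2411, 40, 21, np.float32(0.4)), ('green', 145, 26, 0.4822, -0.3792, 38, 26, np.float32(166.2))]
[[297.8957686  209.21699853]]
```

View pics/w9b.png

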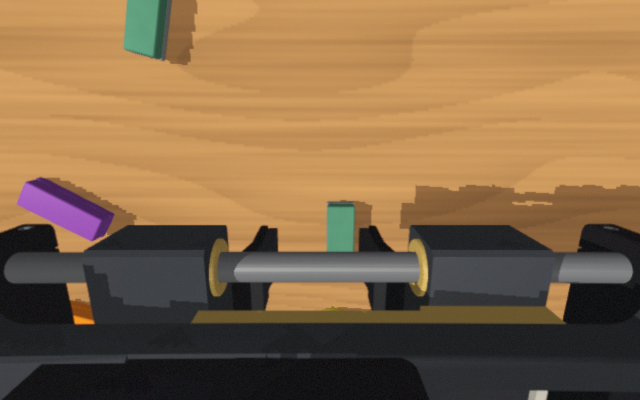

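The green stone isn't where it was: it shows at wrist (340,227), not (298,209), so it has been knocked aside. Re-measuring from the top.

Run:
```python
from h import *
look("l9")
c=robot.camera("top"); print(stones(c,"green",20,300))
cv2.imwrite("pics/l9b.png",cv2.resize(c["color"][150:290,360:520],None,fx=5,fy=5)[:,:,::-1][:600])
```

```text
('green', 456, 274, 0.4698, -0.3806, 59, 19, np.float32(165.7))
[('green', 101, 363, 0.1949, 0.5426, 36, 17, np.float32(54.4)), ('green', 71, 338, 0.2488, 0.6205, 40, 21, np.float32(28.8)), ('green', 61, 327, 0.278, 0.6592, 39, 19, np.float32(58.8)), ('green', 456, 274, 0.4699, -0.3807, 59, 19, np.float32(166.7))]
```

View pics/l9.png

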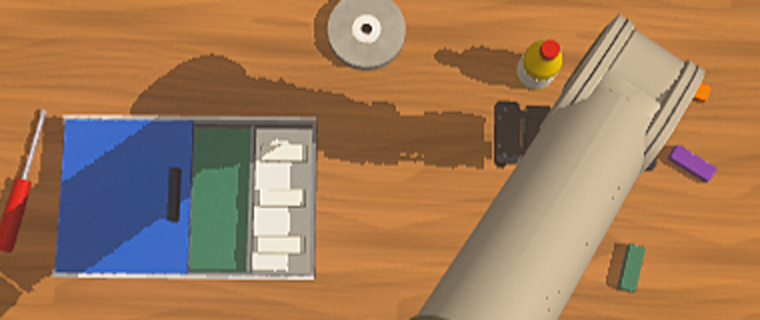

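Emit:
jog_arm:
  series:
    - [[0,0,0,-4,0,0,0],[0,-2,1,-4,0,0,0],[0,-4,1,-4,0,0,0],[0,-4,1,-4,0,0,0],[0,-4,1,-4,0,0,0]]

```text
time: 28.38
eef_pos: [0.6479, -0.2508, 0.1626]
tool_rot: [-180.0, -0.0, -179.6]
ft_force: [0.1, -0.6, -0.3]
width: 0.0433
```

Run:
```python
from h import *
wr("w10"); c=robot.camera("wrist"); print([o for o in stones(c,"green",300,20000)])
go(.62,-.2411,.025,91)
```

```text
wrist ('green', 329, 183, 0.641, -0.2407, 60, 20, np.float32(0.4))
[('green', 329, 183, 0.641, -0.2407, 60, 20, np.float32(0.4)), ('green', 155, 5, 0.4989, -0.3824, 25, 10, np.float32(90.8))]
shift cm [ 2.78  1.   13.78] turn [ 0.  -0.  -0.6] | j7 120.8 t 28.48 pos [ 0.6479 -0.2509  0.1628] rot [ 180.    -0.  -179.6] w 0.0439
```

View pics/w10.png

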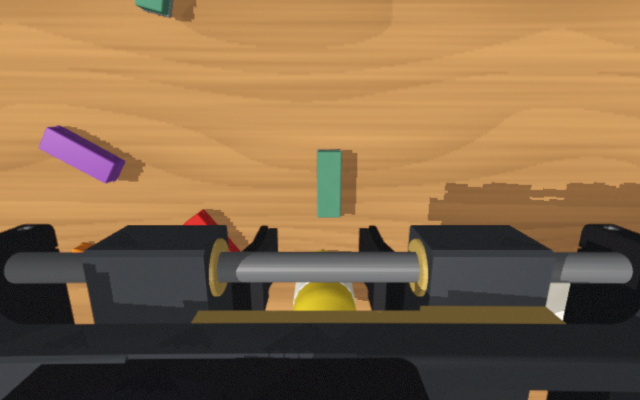

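Run:
```python
from h import *
c=robot.camera("top")
h=cv2.cvtColor(cv2.imread("pics/top0.png"),cv2.COLOR_BGR2HSV); 
m=((h[...,0]<8)|(h[...,0]>172))&(h[...,1]>170)&(h[...,2]>120); s=np.zeros_like(m); s[155:172,405:425]=1; y,x=np.nonzero(m&s)
print("cap px",x.mean(),y.mean(),"->",ray(c,[[x.mean(),y.mean()]],.125))
# yellow body lowest/edges
cs=robot.camera("scene"); cv2.imwrite("pics/s10.png",cv2.resize(cs["color"][150:260,160:340],None,fx=4,fy=4)[:,:,::-1])
m=(h[...,0]>20)&(h[...,0]<32)&(h[...,1]>180)&(h[...,2]>120); s=np.zeros_like(m); s[150:190,395:425]=1; y,x=np.nonzero(m&s); print("yellow",x.min(),x.max(),y.min(),y.max())
print(ray(c,[[401,180],[409,185],[418,180]],0.0))
```

```text
cap px 414.83076923076925 163.92307692307693 -> [[ 0.73862858 -0.2474595   0.125     ]]
yellow 402 420 161 179
[[ 0.72642476 -0.23232966  0.        ]
 [ 0.71300142 -0.25510455  0.        ]
 [ 0.72879172 -0.280387    0.        ]]
```

```bash
python3 -c "
import cv2;im=cv2.imread('pics/top0.png')[145:235,370:470];cv2.imwrite('pics/oil.png',cv2.resize(im,None,fx=6,fy=6,interpolation=cv2.INTER_CUBIC))"
```

```text
(no output)
```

View pics/oil.png

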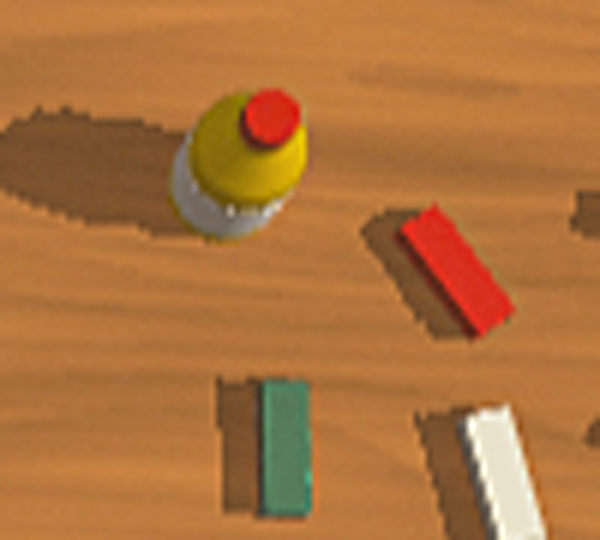

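The stone is now at (0.641,-0.241), wrist (329,183). The bottle's near edge is at x≈0.713, so there is about 3 cm clearance when gripping slightly on the near side.

Emit:
jog_arm:
  series:
    - [[0,1.1,1,3,0,0,0],[0,1.1,1,7,0,0,0],[0,1.1,1,11,0,0,0],[0,1.1,1,13,0,0,0],[0,1.1,1,13.8,0,0,0],[0,1.1,1,13.8,0,0,0],[1,1.1,1,13.8,0,0,0],[1,1.1,1,13.8,0,0,0]]
  newtons: 8

```text
time: 29.58
eef_pos: [0.6381, -0.2408, 0.0258]
tool_rot: [-180.0, 0.1, -179.5]
ft_force: [0.5, 0.9, 0.2]
width: 0.031
```

Emit:
jog_arm:
  series:
    - [[1,0,0,0,0,0,0],[1,0,0,0,0,0,0],[1,0,0,0,0,0,0],[1,0,0,-3,0,0,0],[1,0,0,-8,0,0,0],[1,0,0,-12,0,0,0],[1,0,0,-12,0,0,0]]

```text
time: 30.45
eef_pos: [0.639, -0.2415, 0.1481]
tool_rot: [-179.9, 0.3, -179.5]
ft_force: [-1.0, -0.4, -1.7]
width: 0.022
```

Run:
```python
from h import *
go(*case(.04,.0405),.14,2.4)
c=robot.camera("wrist"); cv2.imwrite("pics/w11.png",c["color"][:,:,::-1])
```

```text
shift cm [ 5.93 42.21  0.72] turn [ 0.2  0.3 88.1] | j7 120.6 t 30.45 pos [ 0.639  -0.2415  0.1481] rot [-179.9    0.3 -179.5] w 0.022
```

View pics/w11.png

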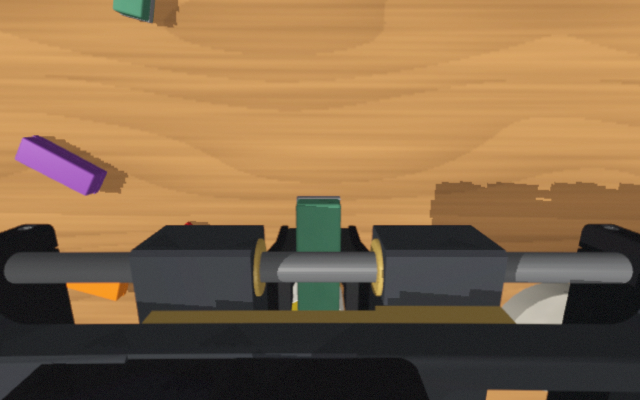

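Emit:
jog_arm:
  series:
    - [[1,0.7,5,0,0,0,9.8],[1,1.4,10,0,0,0,19.7],[1,2.2,15.5,0,0,0,29.5],[1,3,21,0,0,0,39.4],[1,3.8,26.5,0,0,0,49.2],[1,4.6,32,0.2,0,0,59.1],[1,5.3,37,0.5,0,0,69],[1,5.9,42,0.7,0,0,78.8]]

```text
time: 31.5
eef_pos: [0.5736, 0.1805, 0.1361]
tool_rot: [-179.9, 0.0, 101.4]
ft_force: [-0.6, -0.4, -0.6]
width: 0.022
```

Emit:
jog_arm:
  series:
    - [[1,0,0,0,0,0,9.5],[1,0,0,0,0,0,9.5],[1,0,0,0,0,0,9.5]]

```text
time: 31.88
eef_pos: [0.5748, 0.1778, 0.1371]
tool_rot: [-179.9, 0.0, 92.3]
ft_force: [-0.1, 0.0, -1.0]
width: 0.0219
```

Run:
```python
from h import *
go(*case(.04,.0435),.0345,2.4)
```

```text
shift cm [ 0.54  0.17 10.26] turn [-0.1  0.  -0.1] | j7 -1.1 t 31.88 pos [0.5748 0.1778 0.1371] rot [-179.9    0.    92.3] w 0.0219
```

Emit:
jog_arm:
  series:
    - [[1,0.3,0.1,3,0,0,0],[1,0.5,0.1,7,0,0,0],[1,0.5,0.1,9.2,0,0,0],[1,0.5,0.1,9.9,0,0,0],[1,0.5,0.1,10.2,0,0,0],[1,0.5,0.1,10.25,0,0,0],[1,0.5,0.1,10.25,0,0,0]]

```text
time: 32.75
eef_pos: [0.5763, 0.1842, 0.0361]
tool_rot: [179.9, -0.0, 92.2]
ft_force: [0.2, 0.5, 0.4]
width: 0.022
```

Emit:
jog_arm:
  series:
    - [[0.2,0,0,0,0,0,0],[0.2,0,0,0,0,0,0],[0.2,0,0,0,0,0,0],[0.2,0,0,-4,0,0,0],[0.2,0,0,-9,0,0,0],[0,0,0,-12,0,0,0],[0,0,0,-12,0,0,0]]

```text
time: 33.62
eef_pos: [0.5771, 0.1842, 0.1576]
tool_rot: [179.8, -0.1, 92.2]
ft_force: [0.5, -0.6, -1.0]
width: 0.0424
```

Run:
```python
from h import *
wr("w12"); look("l12")
go(.4699,-.3807,.14,77)
```

```text
('green', 456, 274, 0.4699, -0.3807, 59, 19, np.float32(167.0))
('green', 257, 217, 0.5994, 0.1625, 65, 25, np.float32(4.3))
shift cm [-56.03 -12.72   1.47] turn [ -0.   -0.  -74.8] | j7 -2.2 t 33.73 pos [0.5755 0.1841 0.1548] rot [-180.    -0.    92.2] w 0.0428
```

View pics/w12.png

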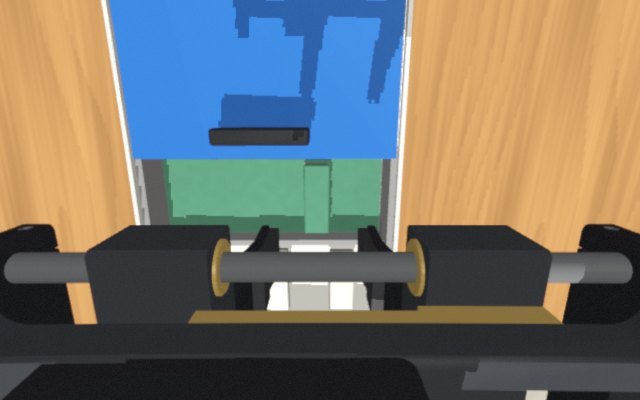

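View pics/l12.png

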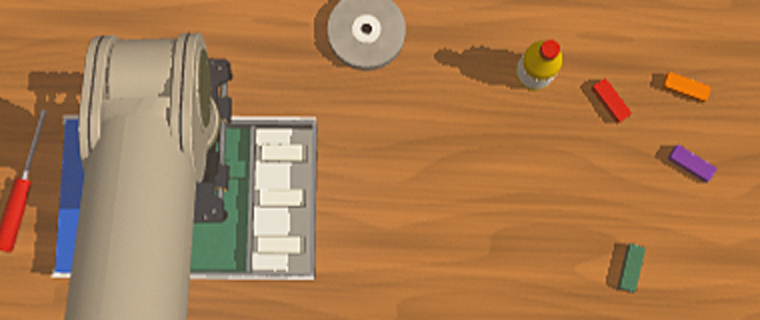

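Green stone is in the green compartment, wrist (317,197). Last stone: green at (456,274).

Emit:
jog_arm:
  series:
    - [[0,-5,-1,0,0,0,-9],[0,-11,-2.4,0,0,0,-18],[0,-17,-3.8,0,0,0,-27],[0,-23,-5.2,0,0,0,-36],[0,-29,-6.6,0,0,0,-45],[0,-35,-8,0.5,0,0,-54],[0,-41,-9.3,1,0,0,-63],[0,-47,-10.7,1.5,0,0,-72]]

```text
time: 34.72
eef_pos: [0.4878, -0.2821, 0.1396]
tool_rot: [180.0, -0.1, 163.8]
ft_force: [1.2, 0.6, 0.5]
width: 0.0435
```

Emit:
jog_arm:
  series:
    - [[0,0,0,0,0,0,0],[0,0,0,0,0,0,0]]

```text
time: 34.98
eef_pos: [0.4883, -0.2805, 0.1398]
tool_rot: [180.0, -0.1, 163.4]
ft_force: [0.6, 0.1, -1.0]
width: 0.0436
```

Run:
```python
from h import *
wr("w13")
go(.4695,-.3797,.12,77)
```

```text
wrist ('green', 202, 199, 0.4615, -0.375, 46, 24, np.float32(166.4))
shift cm [ -0.99 -10.15   2.  ] turn [ 0.  -0.1 -3.5] | j7 112.7 t 35.02 pos [ 0.4889 -0.2796  0.1401] rot [ 1.800e+02 -1.000e-01  1.635e+02] w 0.0436
```

Emit:
jog_arm:
  series:
    - [[0,-0.5,-5,1,0,0,-3],[0,-1,-10,2,0,0,-3.5],[0,-1,-10,2,0,0,-3.5],[0,-1,-10,2,0,0,-3.5],[0,-1,-10,2,0,0,-3.5]]

```text
time: 35.65
eef_pos: [0.4713, -0.3776, 0.121]
tool_rot: [179.9, 0.0, 167.1]
ft_force: [0.1, 0.6, -0.6]
width: 0.0434
```

Run:
```python
from h import *
wr("w14")
go(.4695,-.3797,.025,77)
```

```text
wrist ('green', 316, 200, 0.4689, -0.3785, 62, 20, np.float32(166.5))
shift cm [ 0.12 -0.23  9.61] turn [0.  0.  0.1] | j7 128.4 t 35.7 pos [ 0.4712 -0.3778  0.1211] rot [180.    0.  167.1] w 0.0434
```

Emit:
jog_arm:
  series:
    - [[0,0.1,-0.15,3,0,0,0.3],[0,0.1,-0.15,6,0,0,0.3],[0,0.1,-0.15,8.5,0,0,0.3],[0,0.1,-0.15,9.5,0,0,0.3],[0,0.1,-0.15,9.6,0,0,0.3],[1,0.1,-0.15,9.6,0,0,0.3],[1,0.1,-0.15,9.6,0,0,0.3],[1,0.1,-0.15,9.6,0,0,0.3]]
  newtons: 8

```text
time: 36.7
eef_pos: [0.469, -0.3809, 0.0255]
tool_rot: [-180.0, 0.0, 166.7]
ft_force: [-0.6, -0.4, 4.5]
width: 0.022
```

Emit:
jog_arm:
  series:
    - [[1,0,0,0,0,0,0],[1,0,0,0,0,0,0],[1,0,0,-3,0,0,0],[1,0,0,-8,0,0,0],[1,0,0,-12,0,0,0],[1,0,0,-12,0,0,0]]

```text
time: 37.45
eef_pos: [0.4698, -0.382, 0.148]
tool_rot: [-179.9, 0.3, 166.7]
ft_force: [-0.3, -0.4, -1.1]
width: 0.022
```

Run:
```python
from h import *
go(*case(-.04,.0425),.14,2.4)
```

```text
shift cm [10.36 55.18  0.67] turn [ 0.1  0.3 74.3] | j7 127.5 t 37.45 pos [ 0.4698 -0.382   0.148 ] rot [-179.9    0.3  166.7] w 0.022
```

Emit:
jog_arm:
  series:
    - [[1,1,5,0,0,0,9],[1,2,10.5,0,0,0,18],[1,3,16,0,0,0,27],[1,4,22,0,0,0,36],[1,5,28,0,0,0,45],[1,6,34,0,0,0,54],[1,7.3,40,0.3,0,0,63],[1,8.6,46,0.6,0,0,72]]

```text
time: 38.45
eef_pos: [0.49, 0.0547, 0.1398]
tool_rot: [-180.0, -0.0, 95.0]
ft_force: [0.8, -0.0, -0.2]
width: 0.0216
```

Emit:
jog_arm:
  series:
    - [[1,0,0,0,0,0,0],[1,0,0,0,0,0,0]]

```text
time: 38.7
eef_pos: [0.4902, 0.0524, 0.1399]
tool_rot: [-179.9, 0.1, 95.4]
ft_force: [-0.1, -0.2, -1.0]
width: 0.0219
```

Run:
```python
from h import *
go(*case(-.04,.0425),.137,2.4)
```

```text
shift cm [12.52  1.8   0.28] turn [-0.1  0.1  3. ] | j7 4.2 t 38.7 pos [0.4902 0.0524 0.1399] rot [-1.799e+02  1.000e-01  9.540e+01] w 0.0219
```

Emit:
jog_arm:
  series:
    - [[1,4,0.6,0,0,0,3],[1,8.5,1.2,0,0,0,3],[1,12.5,1.8,0.2,0,0,3],[1,12.5,1.8,0.2,0,0,3],[1,12.5,1.8,0.2,0,0,3],[1,12.5,1.8,0.2,0,0,3]]

```text
time: 39.45
eef_pos: [0.4973, 0.1772, 0.1385]
tool_rot: [-180.0, 0.0, 92.2]
ft_force: [0.8, 0.3, -0.1]
width: 0.022
```

Run:
```python
from h import *
go(*case(-.04,.0425),.0345,2.4)
```

```text
shift cm [ 0.16 -0.09 10.4 ] turn [-0.   0.  -0.2] | j7 -9.0 t 39.45 pos [0.4973 0.1772 0.1385] rot [-180.     0.    92.2] w 0.022
```

Emit:
jog_arm:
  series:
    - [[1,0.1,-0.1,3,0,0,0],[1,0.1,-0.1,7,0,0,0],[1,0.1,-0.1,9.3,0,0,0],[1,0.1,-0.1,10,0,0,0],[1,0.1,-0.1,10.3,0,0,0],[1,0.1,-0.1,10.4,0,0,0],[1,0.1,-0.1,10.4,0,0,0]]

```text
time: 40.33
eef_pos: [0.4963, 0.1804, 0.0352]
tool_rot: [179.9, -0.0, 92.3]
ft_force: [1.0, 0.4, 0.2]
width: 0.0218
```

Emit:
jog_arm:
  series:
    - [[0.2,0,0,0,0,0,0],[0.2,0,0,0,0,0,0],[0.2,0,0,0,0,0,0],[0.2,0,0,-4,0,0,0],[0.2,0,0,-9,0,0,0],[0,-6,0,-12,0,0,0],[0,-12,0,-12,0,0,0],[0,-18,0,-12,0,0,0]]

```text
time: 41.32
eef_pos: [0.5034, -0.0012, 0.1552]
tool_rot: [179.9, -0.1, 92.4]
ft_force: [1.0, -0.3, -0.1]
width: 0.0433
```

Emit:
jog_arm:
  series:
    - [[0,0,0,0,0,0,0]]

```text
time: 41.45
eef_pos: [0.503, -0.0049, 0.1549]
tool_rot: [180.0, 0.0, 91.9]
ft_force: [-0.4, 0.3, 0.6]
width: 0.0434
```

Run:
```python
from h import *
wr("w15"); look("l15")
c=robot.camera("top"); cv2.imwrite("pics/t15.png",cv2.resize(c["color"][180:290,150:310],None,fx=5,fy=5,interpolation=cv2.INTER_CUBIC)[:,:,::-1])
go(.533,.2358,.14,92.4)
```

```text
shift cm [23.31  3.94  1.45] turn [-0. -0. 90.] | j7 8.3 t 41.6 pos [0.5033 0.0012 0.1544] rot [-180.    -0.    92.4] w 0.0435
```

View pics/w15.png

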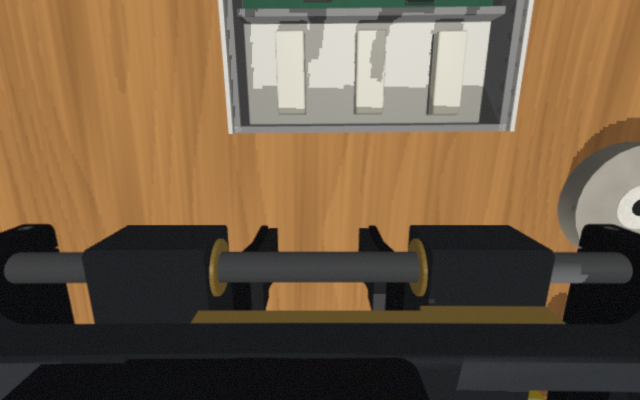

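View pics/l15.png

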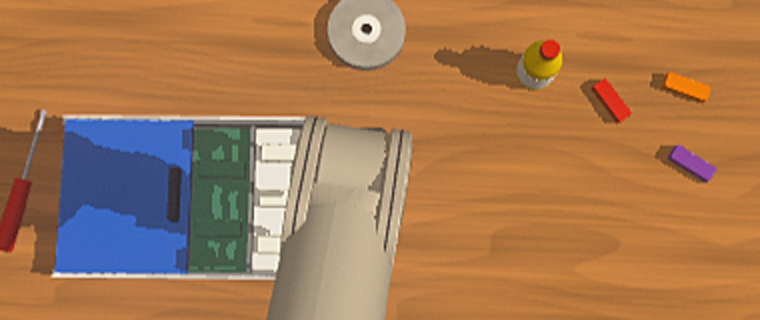

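Both greens and three whites are in the case, and only the red, orange and purple decoys remain outside. Now regrip the handle.

Emit:
jog_arm:
  series:
    - [[0,3,0.5,0,0,0,-10],[0,6,1,0,0,0,-20],[0,9,1.5,0,0,0,-30],[0,12,2,0,0,0,-40],[0,15,2.5,0.3,0,0,-50],[0,18,3,0.6,0,0,-60],[0,21,3.5,0.9,0,0,-70],[0,23.3,3.9,1.2,0,0,-80]]

```text
time: 42.6
eef_pos: [0.5318, 0.2383, 0.1419]
tool_rot: [-180.0, -0.0, 172.9]
ft_force: [0.3, -0.5, 0.1]
width: 0.0435
```

Emit:
jog_arm:
  series:
    - [[0,0,0,0,0,0,-9],[0,0,0,0,0,0,-9],[0,0,0,0,0,0,-9]]

```text
time: 42.98
eef_pos: [0.5324, 0.2352, 0.1424]
tool_rot: [180.0, -0.0, -178.8]
ft_force: [0.2, 0.2, -0.7]
width: 0.0435
```

Run:
```python
from h import *
c=robot.camera("wrist"); cv2.imwrite("pics/w16.png",c["color"][:,:,::-1])
go(.533,.2352,.075,92.4)
```

```text
shift cm [-0.05  0.02  6.74] turn [-0.  -0.  -1.2] | j7 73.5 t 43.02 pos [0.5325 0.235  0.1424] rot [-180.    -0.  -178.8] w 0.0436
```

View pics/w16.png

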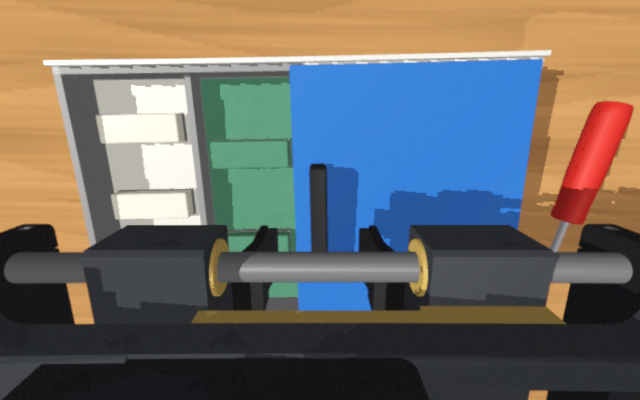

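The bar (column 318) is centred between the fingers and the stones lie flat. Descend, grip and close.

Emit:
jog_arm:
  series:
    - [[0,0,0,3,0,0,-1.2],[0,0,0,6,0,0,-1.2],[0,0,0,6.7,0,0,-1.2],[0,0,0,6.7,0,0,-1.2],[1,0,0,6.7,0,0,-1.2],[1,0,0,6.7,0,0,-1.2],[1,0,0,6.7,0,0,-1.2],[1,0,0,6.7,0,0,-1.2]]
  newtons: 20

```text
time: 44.02
eef_pos: [0.5328, 0.2348, 0.0757]
tool_rot: [180.0, 0.0, -177.5]
ft_force: [0.6, -1.0, 2.5]
width: 0.0117
```

Emit:
jog_arm:
  series:
    - [[1,0,0,0,0,0,0],[1,0,0,0,0,0,0],[1,0,-1,0,0,0,0],[1,0,-4,0,0,0,0],[1,0,-7,0,0,0,0],[1,0,-10,0,0,0,0],[1,0,-13,0,0,0,0],[1,0,-15,0,0,0,0]]

```text
time: 45.02
eef_pos: [0.5389, 0.0829, 0.0757]
tool_rot: [180.0, -0.0, -177.6]
ft_force: [-2.8, 1.5, 7.0]
width: 0.0114
```

Run:
```python
from h import *
print(case(0,-.068))
go(*case(0,-.068),.075,92.4)
```

```text
[0.54084754 0.07005965]
shift cm [-0.14 -1.29  0.07] turn [ 0. -0.  0.] | j7 91.8 t 45.02 pos [0.5389 0.0829 0.0757] rot [ 180.    -0.  -177.6] w 0.0114
```

Emit:
jog_arm:
  series:
    - [[1,-0.1,-0.3,0,0,0,0],[1,-0.1,-0.7,0,0,0,0],[1,-0.1,-1,0,0,0,0],[1,-0.1,-1.2,0,0,0,0],[1,-0.1,-1.3,0,0,0,0],[1,-0.1,-1.4,0,0,0,0],[1,-0.1,-1.5,0,0,0,0],[1,-0.1,-1.5,0,0,0,0]]

```text
time: 46.02
eef_pos: [0.5395, 0.0706, 0.0756]
tool_rot: [179.9, -0.2, -177.4]
ft_force: [-9.7, 4.7, 12.4]
width: 0.0119
```

Emit:
jog_arm:
  series:
    - [[1,0,-0.1,0,0,0,0],[1,0,-0.2,0,0,0,0],[1,0,-0.2,0,0,0,0]]

```text
time: 46.4
eef_pos: [0.5395, 0.0705, 0.0756]
tool_rot: [179.8, -0.2, -177.4]
ft_force: [-9.7, 11.6, 11.6]
width: 0.0116
```

Emit:
jog_arm:
  series:
    - [[1,0,-0.2,0,0,0,0],[1,0,-0.3,0,0,0,0],[1,0,-0.3,0,0,0,0]]

```text
time: 46.78
eef_pos: [0.5396, 0.0704, 0.0756]
tool_rot: [179.6, -0.2, -177.2]
ft_force: [-9.7, 18.6, 11.3]
width: 0.0122
```

Emit:
jog_arm:
  series:
    - [[0,0,0.3,0,0,0,0],[0,0,0.3,0,0,0,0],[0,0,0.3,0,0,0,0],[0,0,0.3,-3,0,0,0],[0,0,0.3,-8,0,0,0],[0,0,-5,-13,0,0,0],[0,2,-11,-13,0,0,0],[0,4,-17,-13,0,0,0]]

```text
time: 47.78
eef_pos: [0.511, -0.1005, 0.2062]
tool_rot: [-180.0, 0.1, -177.5]
ft_force: [1.2, -1.1, -0.8]
width: 0.0434
```

Emit:
jog_arm:
  series:
    - [[0,0,-6,0,0,0,0],[0,0,-12,0,0,0,0],[0,0,-18,0,0,0,0],[0,0,-18,0,0,0,0],[0,0,-18,0,0,0,0]]

```text
time: 48.4
eef_pos: [0.5188, -0.2781, 0.2051]
tool_rot: [180.0, -0.0, -177.5]
ft_force: [-0.1, 1.0, -0.7]
width: 0.0434
```

Run:
```python
from h import *
c=robot.camera("top"); cv2.imwrite("pics/t17.png",cv2.resize(c["color"][180:290,150:310],None,fx=5,fy=5,interpolation=cv2.INTER_CUBIC)[:,:,::-1])
look("l17")
q=max(cv2.findContours(mask(c["color"],"blue"),cv2.RETR_EXTERNAL,cv2.CHAIN_APPROX_NONE)[0],key=cv2.contourArea)
r=cv2.minAreaRect((ray(c,q.reshape(-1,2),0.046)[:,:2]*1000).astype(np.float32));print(r)
```

```text
((513.5919189453125, 136.55413818359375), (154.1983184814453, 171.68173217773438), 3.2976038455963135)
```

View pics/t17.png

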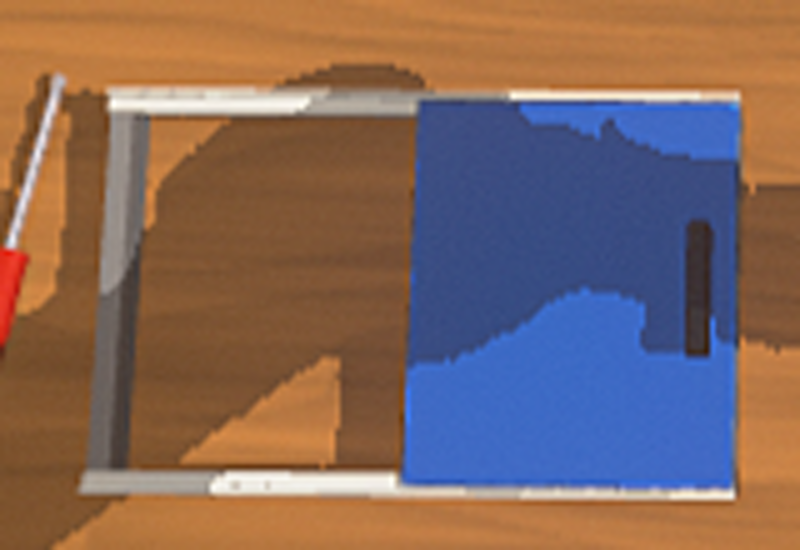

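View pics/l17.png

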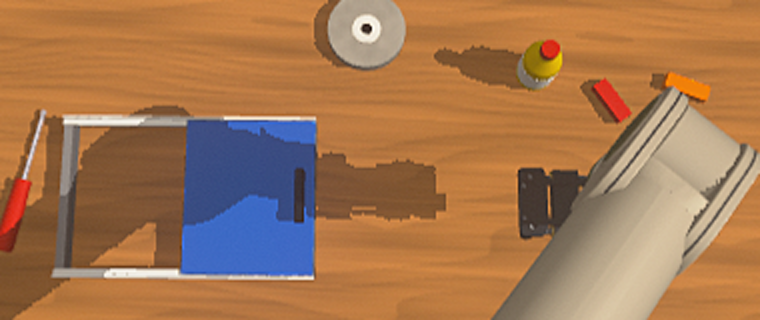

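The cover is fully home: its edge is flush with the case's end wall and the bar is at crop (698,287). The bottle, wheel and screwdriver haven't moved, and the gripper is clear of everything.

```bash
python3 -c "
from station import robot
print(robot.get_state()['time'],robot.hand_in())"
```

```text
the job is handed in; nothing more can be done
48.5 None
```

The job is done and handed in at 48.5 s. The cover was opened to its stop, and three white and two green stones were laid flat in their matching compartments. The cover was then closed until it stopped. I saw no sixth stone. The stones were gripped at 8 N, and each was lowered to roughly 1–2 mm above the mat before release.

- **Knocked stone:** one green stone had been knocked a few centimetres aside before I reached it. I found it again with the wrist camera and put it away.
- **Last checks:**
    - At both ends of the cover's travel the push force rose (about 16 N open, 19 N shut) with no further movement. The travel was about 0.165 m.
    - The last top view shows the cover flush with the case's end wall.
    - The bottle, wheel and screwdriver have not moved, judging by eye from the images.
    - The gripper is clear of everything.
- **Minor disagreements:** the top and wrist cameras differed by about 2 mm on stone positions. Closing the jaws on a stone usually showed about 4–6 N of upward force on the wrist, which went away on lifting. No other check failed.

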